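Front up a size range on the shop shelf

TASK

Set out the four white canisters on the shelf liner in order of height, one upright in the middle of each green square: the tallest next to the solid red end panel, stepping down to the shortest beside the wire fence. Three were left standing between the squares and one is still in the cardboard tray; where they are in each other's way, set one aside in the tray's empty place first, and do not knock any canister over.

Things in the scene. Friction and masses are not known exactly. Their poses are not given: they have to be found in the camera images.
- can_yellow_mid (a point): the shortest canister: round white plastic pack, yellow screw lid, green band round its foot, 85 mm tall, 48 mm across (straight-sided; the lid, its top 18 mm, is 6 mm narrower). This point is its centre, 42.5 mm above its flat underside; z is up along it. 110 to 200 g.
- can_red_mid (a point): the second shortest canister: round white plastic pack, red screw lid, green band round its foot, 110 mm tall, 52 mm across (straight-sided; the lid, its top 18 mm, is 6 mm narrower). This point is its centre, 55 mm above its flat underside; z is up along it. 160 to 290 g. Too tall to be taken at its centre from above: hold it in the upper part, about 35 mm below the lid's top.
- can_blue_mid (a point): the second tallest canister: round white plastic pack, blue screw lid, green band round its foot, 135 mm tall, 56 mm across (straight-sided; the lid, its top 18 mm, is 6 mm narrower). This point is its centre, 67.5 mm above its flat underside; z is up along it. 220 to 390 g. Too tall to be taken at its centre from above: hold it in the upper part, about 35 mm below the lid's top.
- can_black_mid (a point): the tallest canister: round white plastic pack, black screw lid, green band round its foot, 160 mm tall, 60 mm across (straight-sided; the lid, its top 18 mm, is 6 mm narrower). This point is its centre, 80 mm above its flat underside; z is up along it. 300 to 520 g. Too tall to be taken at its centre from above: hold it in the upper part, about 35 mm below the lid's top.
- mark_1: the mark at the robot's left end of the row: flat green square, thin white line inside its edge, 80 mm wide, on a dark ribbed liner 150 mm deep with a 33 mm high strip of green tickets in front. Origin: middle of the square, on the surface the canister stands on, 3 mm above the table. y runs along the row to the robot's left (105 mm from mark to mark), x across it away from the robot, z up.
- mark_2: the second mark from the robot's left: flat green square, thin white line inside its edge, 80 mm wide, on a dark ribbed liner 150 mm deep with a 33 mm high strip of green tickets in front. Origin: middle of the square, on the surface the canister stands on, 3 mm above the table. y runs along the row to the robot's left (105 mm from mark to mark), x across it away from the robot, z up.
- mark_3: the third mark from the robot's left: flat green square, thin white line inside its edge, 80 mm wide, on a dark ribbed liner 150 mm deep with a 33 mm high strip of green tickets in front. Origin: middle of the square, on the surface the canister stands on, 3 mm above the table. y runs along the row to the robot's left (105 mm from mark to mark), x across it away from the robot, z up.
- mark_4: the mark at the robot's right end of the row: flat green square, thin white line inside its edge, 80 mm wide, on a dark ribbed liner 150 mm deep with a 33 mm high strip of green tickets in front. Origin: middle of the square, on the surface the canister stands on, 3 mm above the table. y runs along the row to the robot's left (105 mm from mark to mark), x across it away from the robot, z up.
- end_panel: solid red end panel, fixed, standing across one end of the row (either end): 150 mm along x, 4 mm thick, 63 mm high above its foot; its middle is 62 mm beyond the centre of the end mark. Origin: middle of its underside. A bright wire fence of the same size stands at the other end.
- tray: open cardboard tray, fixed, left or right of the row: 216 mm (x) by 126 mm (y), rim 20 mm high, 4 mm thick, floor 3 mm above the table like the marks. Origin: middle of its underside. Two places, centred 50 mm either side of the middle along x: a canister stands in the +x one (within 15 mm), the -x one is empty, for setting one aside; nothing high between them.
There are look-alikes about, which are no part of the job. What is shaped like the part that bears can_yellow_mid but orange is not meant.

How it is judged (in metres and radians):
At the end, for the whole second after the job is handed in: Each canister stands upright (within 0.08 rad) on the liner, its centre within 15 mm of the middle of its square: the tallest (black lid) on the square next to the red end panel, then blue, red, and the shortest (yellow) next to the wire fence; all released and at rest (((horizontal distance between end_panel and mark_1 below 0.1 m and horizontal distance between can_yellow_mid and mark_4 below 0.015 m and horizontal distance between can_red_mid and mark_3 below 0.015 m and horizontal distance between can_blue_mid and mark_2 below 0.015 m and horizontal distance between can_black_mid and mark_1 below 0.015 m) or (horizontal distance between end_panel and mark_4 below 0.1 m and horizontal distance between can_yellow_mid and mark_1 below 0.015 m and horizontal distance between can_red_mid and mark_2 below 0.015 m and horizontal distance between can_blue_mid and mark_3 below 0.015 m and horizontal distance between can_black_mid and mark_4 below 0.015 m)) and angle between each of can_yellow_mid, can_red_mid, can_blue_mid, can_black_mid's own z axis and vertical below 0.08 rad and height (world z) of can_yellow_mid between 0.0415 and 0.0495 m and linear speed of each of can_yellow, can_red, can_blue, can_black below 0.02 m/s and angular speed of each of can_yellow, can_red, can_blue, can_black below 0.2 rad/s and contact force between each of can_yellow, can_red, can_blue, can_black and the fingers below 0.1 N and height (world z) of can_red_mid between 0.054 and 0.062 m and height (world z) of can_blue_mid between 0.0665 and 0.0745 m and height (world z) of can_black_mid between 0.079 and 0.087 m); the robot touches nothing.
It fails at once if a canister is knocked over (leans more than 0.7 rad) (angle between any of can_yellow_mid, can_red_mid, can_blue_mid, can_black_mid's own z axis and vertical above 0.7 rad).
It also fails if it takes over 128 s, if anything falls off the work surface, if the arm or the gripper's body presses on something with over 40 N, if the wrist force passes 120 N, or if a joint passes its speed limit or range.

ROBOT

A 6-joint arm with a two-finger parallel gripper is mounted at the origin on the work surface. World frame = base frame: x ahead of the robot, y to its left, z up, the work surface at z = 0. Lengths are in m, angles in degrees, forces in N, time in s.
With the tool pointing down it reaches from about 0.35 to 0.975 m from the base axis. Payload 4.9 kg.
Tool frame: the origin (TCP) lies midway between the tips of the shut fingers; the grasp point (between the pads) lies 19 mm behind it (grip_depth is the distance from the TCP to the grasp point, in m); z points along the fingers, y is the line along which they close (so a half turn about z gives the same grasp; the last joint's range is limited). The gripper opens to 85 mm and grips with 20 to 120 N. Pads are 22 mm wide; open, the fingers measure 114 mm over their backs; the gripper's body (76 mm by 85 mm) begins 54 mm behind the grasp point. The pads swing forward as they close: fully open they stand 13 mm farther back than shut.
Start: joints at [-76.49, 3.019, 92.412, -0, 84.569, -6.818], TCP at [0.217, -0.586, 0.231] pointing down, gripper open.
Joint ranges: [-172.51, 172.51], [-57.92, 126.97], [3.15, 148.05], [-58.71, 238.71], [5.1, 150.11], [-179.66, 179.66]. Speed limits (degrees/s): [147.25, 147.25, 180, 180, 180, 180].

INTERFACE

Orientations are given as a 3x3 rotation matrix whose columns are the frame's x, y, z axes.
In Python, from plant import * gives the robot as it stands.
- The arm moves only by the tool carry_out, never from a script. Its argument "commands" is a list of rows, each a list of 7 numbers: the shift along the tool's x, y, z in mm, then the turn, a rotation vector about the tool's x, y, z in degrees, then the finger opening in mm, from 0 to 85.4. A call has 1 to 10 rows; each row shifts and turns the commanded pose from where the row before left it, along the tool's axes as they then stand; what a row does not reach is not made up. A row lasts 1/8 s, in which the tool goes at most 62.5 mm and 10.7 degrees, less where a joint would pass 70% of its speed; a pose out of reach is approached as far as the arm can. A call with a gripper value outside its range is refused whole. The fingers move at their own pace and stop on an object; the grip force is fixed at half the most. Time passes only in rows, so rows that do not move let the fingers close. It gives the time, the measured TCP pose, the force, the opening and the grip force at its end, in the units of the state.
- get_obs(): the state, without advancing time (a new reading comes with each control period).
- get_image(name): name is "scene" or "side" or "wrist"; returns a dict with "image" (480x640x3 uint8, red, green, blue), "camera_matrix" (3x3 intrinsics, pixels), "camera_from_world" (4x4, takes a point from world to camera coordinates); the wrist camera has in their place "hand_eye" (4x4, takes a point from camera to tool coordinates, whose origin is the TCP and whose axes are the flange's). Camera axes: x right, y up, looking along -z (the intrinsics and any distortion apply to the point x, -y, -z); pixel columns grow to the right and rows downward; lengths in m; the calibration is good to about 2 mm. The wrist camera is an equidistant fisheye: a pixel r from the principal point sees the ray r / f radians off the axis. A picture is of the moment at which its call begins: read the wrist's pose just before it. There is no depth.
- job_done(): hands the job in; it is judged then, once.
Trained networks look in a picture, given as the dict that the camera call returned (one of the last four; its "shot" number tells which), for a name from the list of things; names that differ only in an ending like _2 or _b are one class to them, and where a whole thing is asked for, a point or a joint stands for the part that bears it (a point fixed in the world has none). Each returns a list of dicts, best first, with "score" (0 to 1); they miss things now and then, are a little off and sometimes report something else, mostly with a low value. They report only what shows in the picture. A call takes as long as a camera call. They do not tell look-alikes from the thing itself.
- trace(thing, picture): "region" (480x640 bool, what is visible of it) and "bbox" ([left, top, width, height] in pixels, round what is visible of it).
The state is a dict: "time_s": time; "qpos": joint angles; "dq": joint speeds; "tau": joint torques, N m; "position": TCP position; "ee_rot": TCP orientation; "wrist_force": force on the tool from outside, world axes, zero at the start; "ft_torque": the same for the moment, N m; "grip_width": opening from 0.0 (shut) to 1.0 (fully open); "grip_force": force on a finger pad.
Only numpy, scipy, OpenCV 4.12 (cv2) and the standard library are available. Lean on these libraries where they do the work, as an engineer would, in place of code of your own. Each camera call takes 0.05 s, during which the arm holds its last target. There are 200 camera calls.

## Working session

There is one attempt and no reset: what is moved stays moved. The work goes in short steps, Python scripts to look and compute and a tool call to move; the robot and the scene stay as the last step left them, time stands still between calls to the robot, and variables do not carry over. Pictures are saved under pics/ and viewed, at most 14 in all, crops included, and the job is handed in when it is done.

Besides the shell and the picture viewer there is one more tool, called after ">>>" as name(argument=value, ...) on one line, values as JSON. carry_out: Moves the arm, as the interface text tells. Its arguments: {"type":"object","properties":{"commands":{"type":"array"}},"required":["commands"]}

```bash
mkdir -p pics; python3 - <<'E'
from plant import *
import cv2
o=get_obs();print(o['time_s'],o['position'],o['ee_rot'],o['grip_width'])
for n in("scene","side"):
    p=get_image(n);cv2.imwrite(f"pics/{n}0.png",p['image'][:,:,::-1]);print(n,p['camera_matrix'],p['camera_from_world'])
E
```

```text
0.0 [ 0.21696702 -0.58545003  0.23002266] [[ 9.37712110e-01  3.47412935e-01 -5.01414576e-04]
 [ 3.47413208e-01 -9.37709863e-01  2.06804335e-03]
 [ 2.48283617e-04 -2.11342734e-03 -9.99997736e-01]] 0.9979888207234734
scene [[454.3235973    0.         324.39097196]
 [  0.         454.3235973  239.50881668]
 [  0.           0.           1.        ]] [[ 0.88513038  0.46532779 -0.00377658 -0.52716549]
 [-0.37399575  0.71618402  0.58924327  0.1693284 ]
 [ 0.276896   -0.52014469  0.80794685 -1.36059385]
 [ 0.          0.          0.          1.        ]]
side [[440.59909707   0.         314.88276734]
 [  0.         440.59909707 244.95372592]
 [  0.           0.           1.        ]] [[-0.98376974 -0.17926695 -0.00777503  0.59665092]
 [ 0.13875688 -0.78750495  0.6004852  -0.12225176]
 [-0.11377003  0.58966033  0.79959807 -0.95040564]
 [ 0.          0.          0.          1.        ]]
```

View pics/scene0.png

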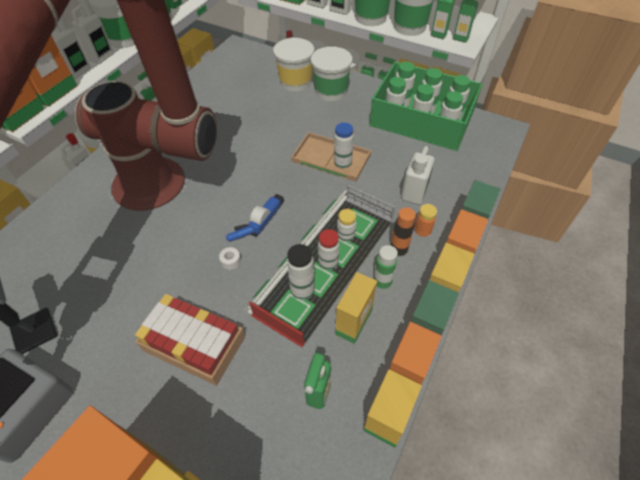

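View pics/side0.png

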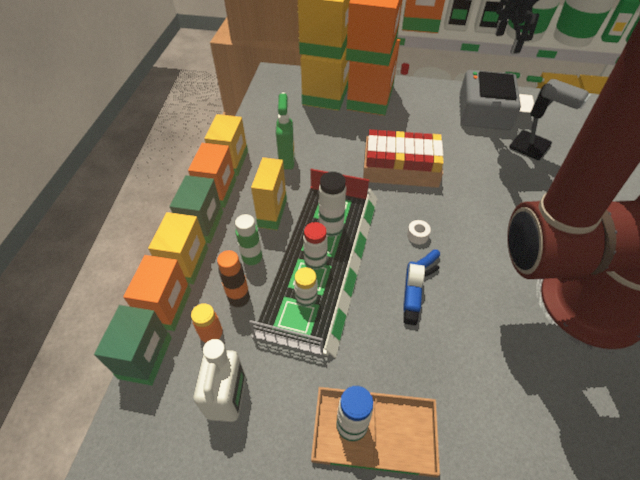

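Both pictures agree. In scene, black is at (300,270), red (329,248), yellow (347,222) on the liner, and blue (344,145) in the tray. The red panel is at (278,322) and the fence at (370,202).

Look-alikes in scene: orange jar with yellow lid (426,220), dark/orange bottle (404,230), white-lid green-label bottle (386,265), and the cans in the green crate (425,95). The choice is the four white cans with a green foot band.

```bash
cat > h.py <<'E'
from plant import *
import numpy as np, cv2
from scipy.optimize import least_squares
H=dict(yellow=(.085,.048),red=(.110,.052),blue=(.135,.056),black=(.160,.060))
def proj(p,P):
    P=np.atleast_2d(P);M=p['camera_from_world'];c=P@M[:3,:3].T+M[:3,3]
    K=p['camera_matrix'];return np.c_[K[0,0]*c[:,0]/-c[:,2]+K[0,2],K[1,1]*-c[:,1]/-c[:,2]+K[1,2]]
def ray(p,u,z):
    M=p['camera_from_world'];K=p['camera_matrix'];d=np.array([(u[0]-K[0,2])/K[0,0],-(u[1]-K[1,2])/K[1,1],-1])
    R=M[:3,:3];o=-R.T@M[:3,3];w=R.T@d;return (o+w*(z-o[2])/w[2])[:2]
a=np.linspace(0,2*np.pi,60)
def cyl(x,y,n,z0=.003):
    h,d=H[n];c=np.c_[np.cos(a),np.sin(a)]
    f=lambda r,z:np.c_[x+c[:,0]*r,y+c[:,1]*r,0*a+z]
    return np.r_[f(d/2,z0),f(d/2,z0+h-.018),f(d/2-.003,z0+h)]
def box(uv):return np.r_[uv.min(0),uv.max(0)]
def fit(views,n,z0=.003,x0=(.5,0)):  # views: (pic,bbox); uses left, top, right
    def r(v):
        o=[]
        for p,b in views:
            q=box(proj(p,cyl(*v,n,z0)));t=np.array([b[0]-.0,b[1],b[0]+b[2]]);o+=list(q[:3]-t)
        return o
    s=least_squares(r,x0,loss='soft_l1');return s.x,np.round(r(s.x),1)
E
python3 - <<'E'
from h import *
P={n:get_image(n) for n in("scene","side")}
B={}
for n in list(H)+['end_panel','tray','mark_1']:
    t=n if n not in H else f'can_{n}_mid'
    for c in P:
        r=trace(t,P[c])
        print(n,c,[(round(float(q['score']),2),[int(v) for v in q['bbox']]) for q in r[:6]])
        np.save(f'/tmp/{n}_{c}.npy',[q['region'] for q in r[:4]])
        if n in H:B[n,c]=r
for n in H:
    o=[]
    for c in P:
        for q in B[n,c][:3]:
            try:
                o.append((c,q['bbox'][:2],)+fit([(P[c],q['bbox'])],n))
            except Exception as e:print(e)
    for x in o:print(n,x)
    print(n,'both',fit([(P[c],B[n,c][0]['bbox']) for c in P],n))
E
```

```text
yellow scene [(0.96, [416, 203, 21, 35]), (0.69, [338, 211, 18, 31])]
yellow side [(0.71, [292, 265, 24, 40])]
red scene [(0.78, [315, 231, 21, 39]), (0.15, [334, 122, 19, 43])]
red side [(0.65, [301, 224, 27, 43])]
blue scene [(0.77, [335, 122, 18, 45])]
blue side [(0.61, [339, 385, 34, 57]), (0.35, [313, 198, 58, 23])]
black scene [(0.85, [286, 246, 28, 55])]
black side [(0.79, [319, 169, 27, 65])]
end_panel scene [(0.57, [250, 301, 54, 46])]
end_panel side [(0.63, [311, 163, 58, 32])]
tray scene [(0.73, [289, 131, 80, 49])]
tray side [(0.68, [307, 386, 130, 89])]
mark_1 scene [(0.89, [252, 279, 62, 45]), (0.72, [280, 260, 56, 37]), (0.66, [304, 231, 56, 33]), (0.58, [322, 200, 57, 37]), (0.4, [316, 231, 21, 39])]
mark_1 side [(0.97, [272, 297, 71, 39]), (0.94, [291, 259, 64, 38]), (0.94, [303, 230, 62, 29]), (0.54, [314, 200, 60, 25])]
yellow ('scene', [416.4, 203.6], array([0.7946358 , 0.21419563]), array([-0.5, -0. ,  0.5]))
yellow ('scene', [338.7, 211.7], array([0.61811771, 0.09097511]), array([-0.2, -0. ,  0.2]))
yellow ('side', [292.1, 265.3], array([0.61100312, 0.09405852])
[... 424 characters left out ...]
1, -0.0018076 ]), array([ 0.6, -3.1, -0.1,  2.2, -2.8, -1.1]))
blue ('scene', [335.5, 122.5], array([0.48203811, 0.34458795]), array([-0.8, -0. ,  0.7]))
blue ('side', [339.2, 385.5], array([0.47403841, 0.34468908]), array([-2. , -0. ,  1.3]))
blue ('side', [313.8, 198.9], array([ 0.52372044, -0.0581756 ]), array([28.1,  0. , -2.1]))
blue both (array([0.47610674, 0.34522749]), array([-2.4, -0.8, -1. , -3.1,  0.1, -0.1]))
black ('scene', [286.5, 246.8], array([ 0.59384223, -0.11376538]), array([ 0.,  0., -0.]))
black ('side', [319.9, 169.5], array([ 0.58357962, -0.1112654 ]), array([ 0.1,  0. , -0.1]))
black both (array([ 0.58750004, -0.11104971]), array([-1.8, -1.9, -1.7, -1.6, -0.1, -1.9]))
```

```bash
python3 - <<'E'
from h import *
P={n:get_image(n) for n in("scene","side")}
def fitbox(views,sz,x0):
    def pts(v):
        c,s=np.cos(v[2]),np.sin(v[2]);o=[]
        for i in(-1,1):
            for j in(-1,1):
                X,Y=i*sz[0]/2,j*sz[1]/2
                for z in(0,sz[2]):o.append([v[0]+c*X-s*Y,v[1]+s*X+c*Y,z])
        return np.array(o)
    r=lambda v:np.concatenate([box(proj(p,pts(v)))-np.array([b[0],b[1],b[0]+b[2],b[1]+b[3]]) for p,b in views])
    s=least_squares(r,x0,loss='soft_l1');return s.x,np.round(r(s.x),1)
def hb(n,c,i=0):
    m=np.load(f'/tmp/{n}_{c}.npy')[i];y,x=np.where(m);return x.min(),y.min(),x.max()-x.min()+1,y.max()-y.min()+1
print(fitbox([(P[c],hb('tray',c)) for c in P],(.216,.126,.02),(.45,.33,0)))
print(fitbox([(P[c],hb('end_panel',c)) for c in P],(.15,.004,.063),(.58,-.2,0)))
for pts,c in(([(282,297),(372,213)],'scene'),([(300,318),(333,210)],'side')):print(c,[ray(P[c],u,.003) for u in pts])
E
```

```text
(array([0.43530007, 0.3479636 , 0.07787733]), array([-0.5, -1.6, -0.3, -0.8, -0.8, -0.1,  0.1, -0.3]))
(array([ 0.58976799, -0.22773389, -0.09568507]), array([-0.3, -0.9, -1. , -0.2, -0.4,  0.2, -1.8, -1. ]))
scene [array([ 0.5547638 , -0.14839363]), array([0.64202255, 0.20105604])]
side [array([0.6109845, 0.1502613]), array([ 0.58939997, -0.16091547])]
```

>>> carry_out(commands=[[0, 0, -57, 0, 0, 0, 85], [0, 0, -57, 0, 0, 0, 85], [0, 0, -56, 0, 0, 0, 85], [0, 0, 0, 0, 0, -10.7, 85], [0, 0, 0, 0, 0, -10.7, 85], [0, 0, 0, 0, 0, -10.7, 85], [0, 0, 0, 0, 0, -10.7, 85], [0, 0, 0, 0, 0, -10.7, 85], [0, 0, 0, 0, 0, -10.7, 85]])

```text
time_s: 2.12
position: [0.2171, -0.586, 0.4013]
ee_rot: [[0.089, 0.996, 0.0], [0.996, -0.089, 0.0], [0.0, 0.0, -1.0]]
wrist_force: [-0.5, 0.3, -0.2]
grip_width: 0.993
grip_force: 0.0
```

>>> carry_out(commands=[[51, 28, 0, 0, 0, 0, 85], [51, 28, 0, 0, 0, 0, 85], [51, 28, 0, 0, 0, 0, 85], [51, 28, 0, 0, 0, 0, 85], [51, 28, 0, 0, 0, 0, 85], [51, 28, 0, 0, 0, 0, 85]])

```text
time_s: 2.88
position: [0.4143, -0.2958, 0.4015]
ee_rot: [[0.096, 0.995, 0.001], [0.995, -0.096, -0.001], [-0.0, 0.001, -1.0]]
wrist_force: [0.2, -0.9, -0.1]
grip_width: 0.998
grip_force: 0.0
```

>>> carry_out(commands=[[51, 28, 0, 0, 0, 0, 85], [51, 28, 0, 0, 0, 0, 85], [51, 28, 0, 0, 0, 0, 85], [51, 28, 0, 0, 0, 0, 85], [51, 28, 0, 0, 0, 0, 85], [51, 28, 0, 0, 0, 0, 85], [0, 0, 0, 0, 0, 0, 85], [0, 0, 0, 0, 0, 0, 85]])

```text
time_s: 3.88
position: [0.6098, -0.0089, 0.4012]
ee_rot: [[0.095, 0.995, -0.0], [0.995, -0.095, -0.0], [-0.0, -0.0, -1.0]]
wrist_force: [0.0, -0.4, 1.1]
grip_width: 0.996
grip_force: 0.0
```

```bash
python3 - <<'E'
from h import *
o=get_obs();p=get_image("wrist");print(o['time_s'],o['position'],o['ee_rot'],o['qpos']);print(p['hand_eye'],p['camera_matrix'],[k for k in p])
cv2.imwrite("pics/w1.png",p['image'][:,:,::-1])
np.savez('/tmp/w1.npz',pos=o['position'],R=o['ee_rot'],he=p['hand_eye'],K=p['camera_matrix'])
E
```

```text
3.875 [ 0.60984931 -0.0088983   0.40118401] [[ 9.49600794e-02  9.95480966e-01 -4.78449846e-04]
 [ 9.95480993e-01 -9.49602623e-02 -3.75407775e-04]
 [-4.19145018e-04 -4.40638975e-04 -9.99999815e-01]] [-7.81209429e+00 -1.56244569e+00  8.11186579e+01 -2.54595196e-02
  1.00468022e+02 -2.36768674e+00]
[[-1.26982184e-03  9.48757142e-01  3.16003596e-01  8.24300163e-02]
 [ 9.99999165e-01  1.12940044e-03  6.27505656e-04 -2.05364961e-04]
 [ 2.38455872e-04  3.16004129e-01 -9.48757784e-01 -1.42247600e-01]
 [ 0.00000000e+00  0.00000000e+00  0.00000000e+00  1.00000000e+00]] [[371.64829954   0.         321.50582822]
 [  0.         371.64829954 237.79421726]
 [  0.           0.           1.        ]] ['image', 'camera_matrix', 'hand_eye', 'shot']
```

View pics/w1.png

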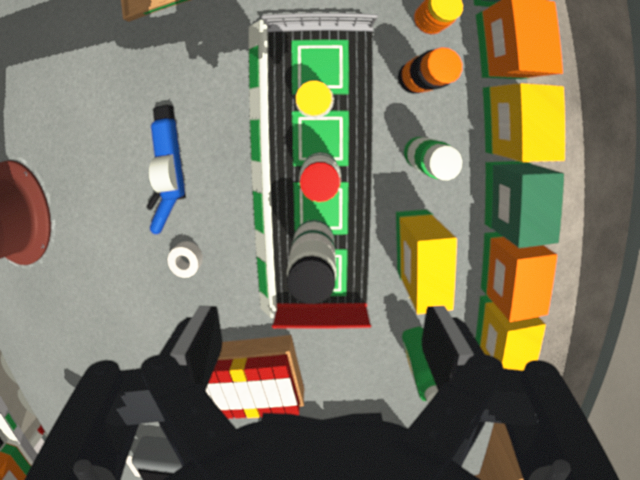

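The wrist view shows the marks centred at about (320,68), (321,138), (322,208) and (322,275). The lids are yellow (314,99), red (320,182) and black (311,280). The panel is at the bottom (321,315). I'll rectify it to the liner plane.

```bash
cat >> h.py <<'E'
yaw=-.0957;ex=np.array([np.cos(yaw),np.sin(yaw)]);ey=np.array([-np.sin(yaw),np.cos(yaw)])
O=np.array([.590,-.228])  # panel estimate: row-frame origin
def row2w(X,Y):return O+np.multiply.outer(X,ex)+np.multiply.outer(Y,ey)
def wproj(P,o,p):
    R=np.array(o['ee_rot']);q=(np.atleast_2d(P)-np.array(o['position']))@R
    T=p['hand_eye'];c=(q-T[:3,3])@T[:3,:3];x,y,z=c[:,0],-c[:,1],-c[:,2]
    r=np.hypot(x,y);th=np.arctan2(r,z);K=p['camera_matrix']
    return np.c_[K[0,0]*th*x/r+K[0,2],K[1,1]*th*y/r+K[1,2]]
def rect(o,p,z,xs,ys):
    X,Y=np.meshgrid(xs,ys);w=row2w(X.ravel(),Y.ravel())
    m=wproj(np.c_[w,0*w[:,0]+z],o,p).astype(np.float32).reshape(X.shape+(2,))
    return cv2.remap(p['image'],m[...,0],m[...,1],cv2.INTER_LINEAR)
def look(z,xs,ys):
    o=get_obs();p=get_image("wrist");return o,p,rect(o,p,z,xs,ys)
def lid(o,p,n,z0=.003,z=None):
    # disc of lid top seen rectified at its height -> row coords
    z=z0+H[n][0] if z is None else z
    xs=np.arange(-.1,.1,.0005);ys=np.arange(-.02,.45,.0005)
    im=cv2.cvtColor(rect(o,p,z,xs,ys),cv2.COLOR_RGB2HSV).astype(int);h,s,v=[im[...,i] for i in range(3)]
    m={'yellow':(abs(h-26)<6)&(s>150)&(v>90),'red':((h<7)|(h>173))&(s>130)&(v>90),'blue':(abs(h-110)<12)&(s>120)&(v>50),'black':(v<60)&(s<120)}[n]
    m=cv2.morphologyEx(m.astype(np.uint8),cv2.MORPH_OPEN,np.ones((9,9)))
    cs,_=cv2.findContours(m,cv2.RETR_EXTERNAL,cv2.CHAIN_APPROX_NONE);out=[]
    for c in cs:
        if len(c)>60:
            (cx,cy),r=cv2.minEnclosingCircle(c);e=cv2.fitEllipse(c)
            out.append([round(q,1) for q in((xs[0]+cx*.0005)*1e3,(ys[0]+cy*.0005)*1e3,r,(xs[0]+e[0][0]*.0005)*1e3,(ys[0]+e[0][1]*.0005)*1e3,e[1][0]/2,e[1][1]/2)])
    return out
E
python3 - <<'E'
from h import *
xs=np.arange(-.11,.11,.0005);ys=np.arange(-.02,.4,.0007)
o,p,im=look(.003,xs,ys)
cv2.imwrite('pics/r1.png',im[:,:,::-1])
for n in('yellow','red','black'):print(n,lid(o,p,n),'radius x2 expected mm',(H[n][1]-.006)*1e3)
h=cv2.cvtColor(im,cv2.COLOR_RGB2HSV).astype(int);g=(abs(h[...,0]-65)<15)&(h[...,1]>130)
np.save('/tmp/g.npy',g)
E
```

```text
yellow [[np.float64(-12.2), np.float64(328.3), 43.4, np.float64(-12.0), np.float64(328.3), 41.9, 42.3]] radius x2 expected mm 42.0
red [[np.float64(-4.2), np.float64(228.6), 47.3, np.float64(-4.3), np.float64(228.7), 45.5, 46.3], [np.float64(-2.8), np.float64(36.9), 133.1, np.float64(-3.4), np.float64(48.5), 41.1, 166.4], [np.float64(-60.3), np.float64(-18.5), 15.8, np.float64(-58.6), np.float64(-18.2), 4.0, 19.2]] radius x2 expected mm 46.0
black [[np.float64(-0.3), np.float64(441.5), 200.1, np.float64(0.3), np.float64(439.7), 22.2, 253.1], [np.float64(96.5), np.float64(353.5), 27.7, np.float64(94.6), np.float64(353.6), 10.4, 28.8], [np.float64(19.8), np.float64(319.0), 13.8, np.float64(19.8), np.float64(319.0), 5.1, 17.0], [np.float64(28.5), np.float64(349.0), 88.1, np.float64(28.8), np.float64(357.8), 4.6, 241.7], [np.float64(29.2), np.float64(278.0), 31.3, np.float64(29.4), np.float64(276.1), 4.5, 50.2], [np.float64(29.5), np.float64(246.2), 22.9, np.float64(29.3), np.float64(245.7), 4.8, 30.5], [np.float64(29.8), np.float64(193.0), 14.7, np.float64(29.8), np.float64(193.0), 4.6, 18.3], [np.float64(29.8), np.float64(175.0), 16.6, np.float64(29.6), np.float64(175.1), 5.1, 19.1], [np.float64(20.2), np.float64(171.0), 13.8, np.float64(20.3), np.float64(171.1), 5.0, 16.8], [np.float64(-48.0), np.float64(267.5), 252.3, np.float64(-42.4), np.float64(280.5), 24.1, 262.0], [np.float64(38.3), np.float64(262.5), 261.0, np.float64(38.0), np.float64(324.0), 5.0, 641.3], [np.float64(20.5), np.float64(113.0), 54.6, np.float64(15.5), np.float64(119.5), 45.9, 56.4], [np.float64(-25.0), np.float64(122.5), 76.5, np.float64(-25.7), np.float64(119.5), 43.5, 69.9]] radius x2 expected mm 54.0
```

View pics/r1.png

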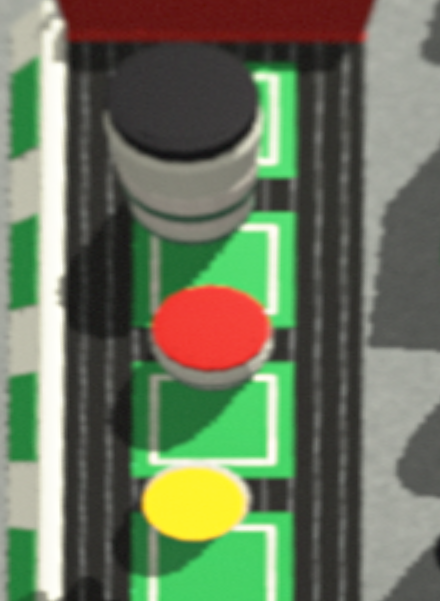

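Marks in the row frame: X −3.3, Y 64/169/274/379 mm, with spacing 105 as specified. The lids measure 42 and 46 mm, as they should. Red panel is next to mark_4, so yellow → 1, red → 2, blue → 3, black → 4. Yellow goes first.

>>> carry_out(commands=[[54, -5.5, 0, 0, 0, 0, 85], [54.3, -5.4, 0, 0, 0, 0, 85], [0, 0, 60, 0, 0, 0, 85], [0, 0, 60, 0, 0, 0, 85], [0, 0, 60, 0, 0, 0, 85], [0, 0, 50, 0, 0, 0, 85], [0, 0, 0, 0, 0, 0, 85]])

```text
time_s: 4.85
position: [0.6059, 0.0985, 0.1662]
ee_rot: [[0.097, 0.995, -0.01], [0.995, -0.097, -0.0], [-0.001, -0.01, -1.0]]
wrist_force: [-0.7, -0.3, 0.5]
grip_width: 0.997
grip_force: 0.0
```

```bash
python3 - <<'E'
from h import *
o=get_obs();p=get_image("wrist");print(o['position'],o['ee_rot'])
d=np.array(o['position'])[:2]-O;print('tool row',d@ex,d@ey)
print('yellow',lid(o,p,'yellow'));print('red',lid(o,p,'red'))
cv2.imwrite('pics/w2.png',p['image'][:,:,::-1])
E
```

```text
[0.60590738 0.09854344 0.16620901] [[ 9.72408339e-02  9.95211100e-01 -9.95418723e-03]
 [ 9.95259840e-01 -9.72503312e-02 -4.73404556e-04]
 [-1.43918547e-03 -9.86096853e-03 -9.99950344e-01]]
tool row -0.015367938927032622 0.3265692750866206
yellow [[np.float64(-11.2), np.float64(329.0), 46.4, np.float64(-11.6), np.float64(328.9), 42.0, 45.9]]
red [[np.float64(-5.5), np.float64(233.1), 58.0, np.float64(-4.3), np.float64(233.1), 46.8, 57.2]]
```

View pics/w2.png

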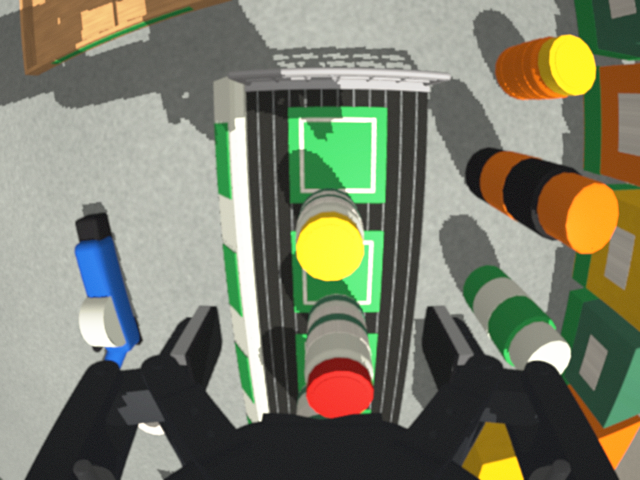

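Yellow lid at (330,248) below the gripper, mark_1 clear at (338,155). I'll let it settle and refine mark_1.

>>> carry_out(commands=[[0, 0, 0, 0, 0, 0, 85], [0, 0, 0, 0, 0, 0, 85]])

```text
time_s: 5.15
position: [0.6113, 0.0998, 0.1751]
ee_rot: [[0.096, 0.995, 0.006], [0.995, -0.096, 0.0], [0.001, 0.006, -1.0]]
wrist_force: [-0.4, 0.1, -0.3]
grip_width: 0.995
grip_force: 0.0
```

```bash
cat >> h.py <<'E'
def rowpos(o):
    d=np.array(o['position'])[:2]-O;return np.round(1e3*np.array([d@ex,d@ey,o['position'][2]]),1)
def mark(o,p,y):
    xs=np.arange(-.06,.06,.0005);ys=np.arange(y-.055,y+.055,.0005)
    im=rect(o,p,.003,xs,ys);h=cv2.cvtColor(im,cv2.COLOR_RGB2HSV).astype(int)
    g=((abs(h[...,0]-65)<18)&(h[...,1]>110)).astype(np.uint8)
    g=cv2.morphologyEx(g,cv2.MORPH_OPEN,np.ones((5,5)))
    n,l,st,_=cv2.connectedComponentsWithStats(g)
    yy,xx=np.where(g[25:-25]>0);X0,X1=np.percentile(xx,[.3,99.7]);yy,xx=np.where(g>0)
    cols=g.sum(0);rows=g.sum(1);rw=np.where(rows>60)[0];cl=np.where(cols>60)[0]
    f=lambda a,s:[round(1e3*(s[0]+.0005*v),1) for v in(a.min(),a.max(),(a.min()+a.max())/2)]
    return f(cl,xs),f(rw,ys)
E
python3 - <<'E'
from h import *
o=get_obs();p=get_image("wrist");print(rowpos(o),o['ee_rot'][:,2],np.arctan2(*o['ee_rot'][:2,0]))
print('yellow',lid(o,p,'yellow'),mark(o,p,.379))
E
```

```text
[-10.1 328.4 175.1] [ 5.82404646e-03  2.56743980e-04 -9.99983007e-01] 0.0957758493755509
yellow [[np.float64(-11.3), np.float64(328.9), 46.5, np.float64(-11.6), np.float64(328.8), 42.0, 46.1]] ([np.float64(-44.5), np.float64(36.5), np.float64(-4.0)], [np.float64(338.5), np.float64(419.0), np.float64(378.8)])
```

>>> carry_out(commands=[[0, 0, 40, 0, 0, 0, 85], [0, 0, 40, 0, 0, 0, 85], [0, 0, 30, 0, 0, 0, 85], [0, 0, 24, 0, 0, 0, 85], [0, 0, 0, 0, 0, 0, 85], [0, 0, 0, 0, 0, 0, 40], [0, 0, 0, 0, 0, 0, 40], [0, 0, 0, 0, 0, 0, 40], [0, 0, 0, 0, 0, 0, 40], [0, 0, 0, 0, 0, 0, 40]])

```text
time_s: 6.45
position: [0.6112, 0.1001, 0.0397]
ee_rot: [[0.095, 0.995, 0.004], [0.995, -0.095, 0.0], [0.001, 0.004, -1.0]]
wrist_force: [-0.2, -0.8, 5.9]
grip_width: 0.537
grip_force: 62.3
```

>>> carry_out(commands=[[0, 0, -10, 0, 0, 0, 40], [0, 0, -15, 0, 0, 0, 40], [17, 2.6, 0, 0, 0, 0, 40], [17, 2.6, 0, 0, 0, 0, 40], [16.5, 2.8, 0, 0, 0, 0, 40], [0, 0, 0, 0, 0, 0, 40], [0, 0, 12, 0, 0, 0, 40], [0, 0, 9, 0, 0, 0, 40], [0, 0, 0, 0, 0, 0, 40], [0, 0, 0, 0, 0, 0, 40]])

```text
time_s: 7.7
position: [0.6219, 0.1491, 0.0407]
ee_rot: [[0.096, 0.995, -0.001], [0.995, -0.096, -0.0], [-0.0, -0.001, -1.0]]
wrist_force: [0.9, 0.1, -1.1]
grip_width: 0.537
grip_force: 62.2
```

```bash
python3 - <<'E'
from h import *
o=get_obs();print(rowpos(o),o['wrist_force'],o['grip_width'],o['grip_force'],o['ee_rot'][:,2])
E
```

```text
[ -4.3 378.4  40.7] [ 0.86087693  0.14303275 -1.07608826] 0.5372891541779202 62.23231662064791 [-7.96536771e-04 -1.23961121e-04 -9.99999675e-01]
```

Now lower the last 4 mm, release gently, and rise.

>>> carry_out(commands=[[0, 0, 2, 0, 0, 0, 40], [0, 0, 2, 0, 0, 0, 40], [0, 0, 0, 0, 0, 0, 40], [0, 0, 0, 0, 0, 0, 60], [0, 0, 0, 0, 0, 0, 75], [0, 0, 0, 0, 0, 0, 85], [0, 0, 0, 0, 0, 0, 85], [0, 0, 0, 0, 0, 0, 85]])

```text
time_s: 8.7
position: [0.6221, 0.1495, 0.0371]
ee_rot: [[0.095, 0.995, -0.0], [0.995, -0.095, -0.0], [-0.0, -0.0, -1.0]]
wrist_force: [0.0, -0.1, 1.0]
grip_width: 0.994
grip_force: 0.0
```

>>> carry_out(commands=[[0, 0, -20, 0, 0, 0, 85], [0, 0, -40, 0, 0, 0, 85], [0, 0, -60, 0, 0, 0, 85], [0, 0, -60, 0, 0, 0, 85], [-50, 0, 0, 0, 0, 0, 85], [-50, 0, 0, 0, 0, 0, 85], [-50, 0, 0, 0, 0, 0, 85], [0, 0, 0, 0, 0, 0, 85], [0, 0, 0, 0, 0, 0, 85], [0, 0, 0, 0, 0, 0, 85]])

```text
time_s: 9.95
position: [0.6081, 0.0013, 0.2178]
ee_rot: [[0.094, 0.996, 0.001], [0.996, -0.094, 0.0], [0.0, 0.001, -1.0]]
wrist_force: [0.2, 0.3, 0.3]
grip_width: 0.994
grip_force: 0.0
```

```bash
python3 - <<'E'
from h import *
o=get_obs();p=get_image("wrist");print(rowpos(o),o['ee_rot'][:,2])
print('yellow',lid(o,p,'yellow'),'red',lid(o,p,'red'),mark(o,p,.274))
E
```

```text
[ -3.9 230.  217.8] [ 5.99062878e-04  2.11838842e-04 -9.99999798e-01]
yellow [[np.float64(-3.5), np.float64(377.1), 45.0, np.float64(-3.7), np.float64(377.1), 41.7, 44.5], [np.float64(96.8), np.float64(175.8), 28.0, np.float64(96.1), np.float64(177.7), 7.6, 36.2]] red [[np.float64(-4.1), np.float64(229.4), 49.2, np.float64(-4.2), np.float64(229.3), 45.4, 48.6], [np.float64(-55.5), np.float64(81.8), 40.3, np.float64(-54.9), np.float64(74.8), 9.6, 50.3], [np.float64(39.0), np.float64(76.5), 63.4, np.float64(36.8), np.float64(77.5), 38.3, 56.6]] ([np.float64(-44.0), np.float64(37.0), np.float64(-3.5)], [np.float64(234.5), np.float64(314.0), np.float64(274.3)])
```

>>> carry_out(commands=[[-0.8, -0.2, 40, 0, 0, 0, 85], [0, 0, 40, 0, 0, 0, 85], [0, 0, 40, 0, 0, 0, 85], [0, 0, 25, 0, 0, 0, 85], [0, 0, 15, 0, 0, 0, 85], [0, 0, 0, 0, 0, 0, 45], [0, 0, 0, 0, 0, 0, 45], [0, 0, 0, 0, 0, 0, 45], [0, 0, 0, 0, 0, 0, 45], [0, 0, 0, 0, 0, 0, 45]])

```text
time_s: 11.25
position: [0.6089, -0.0007, 0.0591]
ee_rot: [[0.095, 0.995, 0.003], [0.995, -0.095, -0.0], [0.0, 0.003, -1.0]]
wrist_force: [-0.4, 0.3, 6.6]
grip_width: 0.59
grip_force: 63.1
```

>>> carry_out(commands=[[0, 0, -10, 0, 0, 0, 45], [0, 0, -15, 0, 0, 0, 45], [15, 0.2, 0, 0, 0, 0, 45], [15, 0.2, 0, 0, 0, 0, 45], [15, 0.3, 0, 0, 0, 0, 45], [0, 0, 0, 0, 0, 0, 45], [0, 0, 12, 0, 0, 0, 45], [0, 0, 9, 0, 0, 0, 45], [0, 0, 0, 0, 0, 0, 45], [0, 0, 0, 0, 0, 0, 45]])

```text
time_s: 12.5
position: [0.6123, 0.0438, 0.0609]
ee_rot: [[0.096, 0.995, -0.001], [0.995, -0.096, -0.0], [-0.0, -0.001, -1.0]]
wrist_force: [0.3, -0.1, -1.9]
grip_width: 0.587
grip_force: 62.6
```

```bash
python3 - <<'E'
from h import *
o=get_obs();print(rowpos(o),o['wrist_force'],o['grip_width'],o['grip_force'],o['ee_rot'][:,2])
E
```

```text
[ -3.7 272.7  60.9] [ 0.29593802 -0.1288479  -1.93538635] 0.5873357652626103 62.64871742845571 [-8.27216124e-04 -5.72399685e-07 -9.99999658e-01]
```

>>> carry_out(commands=[[1.3, 0, 1, 0, 0, 0, 45], [0, 0, 2, 0, 0, 0, 45], [0, 0, 0, 0, 0, 0, 45], [0, 0, 0, 0, 0, 0, 60], [0, 0, 0, 0, 0, 0, 75], [0, 0, 0, 0, 0, 0, 85], [0, 0, 0, 0, 0, 0, 85], [0, 0, 0, 0, 0, 0, 85]])

```text
time_s: 13.5
position: [0.6127, 0.0454, 0.0582]
ee_rot: [[0.095, 0.995, -0.0], [0.995, -0.095, -0.0], [-0.0, -0.0, -1.0]]
wrist_force: [-0.6, -0.4, 0.4]
grip_width: 0.997
grip_force: 0.0
```

>>> carry_out(commands=[[0, 0, -20, 0, 0, 0, 85], [0, 0, -40, 0, 0, 0, 85], [0, 0, -60, 0, 0, 0, 85], [0, 0, -60, 0, 0, 0, 85], [0, 0, -50, 0, 0, 0, 85], [-53, -2, 0, 0, 0, 0, 85], [-53, -3, 0, 0, 0, 0, 85], [-53, -3, 0, 0, 0, 0, 85], [0, 0, 0, 0, 0, 0, 85], [0, 0, 0, 0, 0, 0, 85]])

```text
time_s: 14.75
position: [0.5897, -0.112, 0.2896]
ee_rot: [[0.096, 0.995, 0.002], [0.995, -0.096, 0.0], [0.0, 0.002, -1.0]]
wrist_force: [-0.1, 1.2, 0.1]
grip_width: 0.997
grip_force: 0.0
```

```bash
python3 - <<'E'
from h import *
o=get_obs();p=get_image("wrist");print(rowpos(o),o['ee_rot'][:,2])
print('red',lid(o,p,'red')[0],mark(o,p,.169))
im=rect(o,p,.163,np.arange(-.1,.1,.0005),np.arange(.02,.22,.0005))
cv2.imwrite('pics/k1.png',im[:,:,::-1])
g=cv2.cvtColor(im,cv2.COLOR_RGB2GRAY);c=cv2.HoughCircles(cv2.GaussianBlur(g,(7,7),0),cv2.HOUGH_GRADIENT,1,60,param1=60,param2=15,minRadius=49,maxRadius=59)
print(np.c_[c[0][:4,:2]*.5+[-100,20],c[0][:4,2]/2])
E
```

```text
[-11.4 115.5 289.6] [ 1.52889932e-03  6.79475100e-05 -9.99998829e-01]
red [np.float64(-3.9), np.float64(273.4), 49.2, np.float64(-4.1), np.float64(273.4), 45.8, 48.7] ([np.float64(-43.5), np.float64(38.0), np.float64(-2.7)], [np.float64(142.5), np.float64(209.5), np.float64(176.0)])
[[-14.25       123.75        28.04999924]]
```

View pics/k1.png

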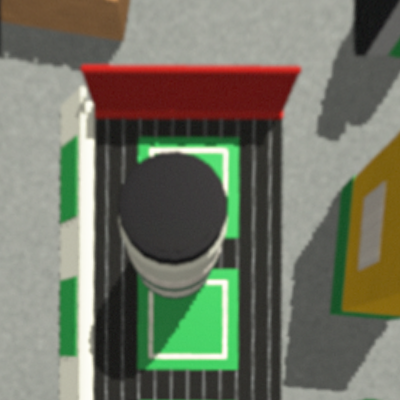

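```bash
python3 - <<'E'
from h import *
o=get_obs();p=get_image("wrist");im=p['image'][:,:,::-1].copy()
for y,col in((.1237,(255,0,255)),(.1155,(255,255,0))):
    c=row2w(np.array([-.0135]),np.array([y]))[0]
    u=wproj(cyl(*c,'black'),o,p)
    for q in u:cv2.circle(im,tuple(int(v) for v in np.round(q*2)//2),0,col,-1)
im=im[150:400,200:440];cv2.imwrite('pics/k2.png',cv2.resize(im,None,fx=2.3,fy=2.3,interpolation=cv2.INTER_NEAREST))
E
```

```text
(no output)
```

View pics/k2.png

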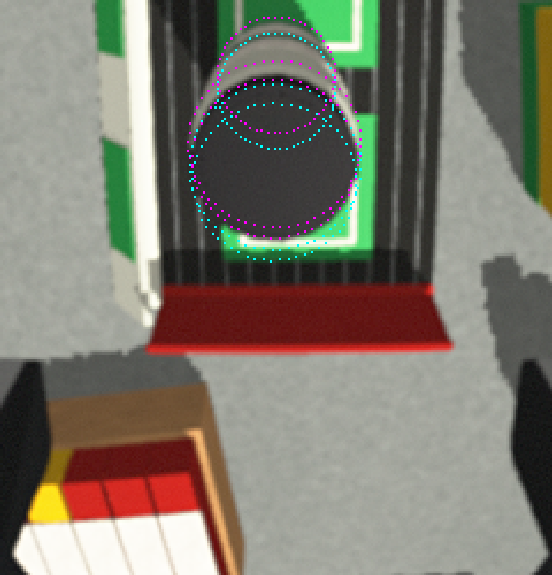

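The magenta model (Y 123.7) fits the lid and the foot suggests about 120, so I take Y 121, X −13.5.

>>> carry_out(commands=[[5.5, -2, 40, 0, 0, 0, 85], [0, 0, 40, 0, 0, 0, 85], [0, 0, 40, 0, 0, 0, 85], [0, 0, 37, 0, 0, 0, 85], [0, 0, 25, 0, 0, 0, 85], [0, 0, 0, 0, 0, 0, 52], [0, 0, 0, 0, 0, 0, 52], [0, 0, 0, 0, 0, 0, 52], [0, 0, 0, 0, 0, 0, 52], [0, 0, 0, 0, 0, 0, 52]])

```text
time_s: 16.1
position: [0.5884, -0.1064, 0.107]
ee_rot: [[0.095, 0.995, 0.001], [0.995, -0.095, 0.0], [0.0, 0.001, -1.0]]
wrist_force: [0.4, 1.8, -1.1]
grip_width: 0.683
grip_force: 66.4
```

>>> carry_out(commands=[[0, 0, -10, 0, 0, 0, 52], [0, 0, -15, 0, 0, 0, 52], [-12, 2.5, 0, 0, 0, 0, 52], [-15, 2.5, 0, 0, 0, 0, 52], [-15, 2.5, 0, 0, 0, 0, 52], [-15, 2.5, 0, 0, 0, 0, 52], [0, 0, 0, 0, 0, 0, 52], [0, 0, 12, 0, 0, 0, 52], [0, 0, 7, 0, 0, 0, 52], [0, 0, 0, 0, 0, 0, 52]])

```text
time_s: 17.35
position: [0.5917, -0.1632, 0.1105]
ee_rot: [[0.095, 0.996, -0.003], [0.996, -0.095, 0.001], [0.001, -0.003, -1.0]]
wrist_force: [-0.0, -0.3, -4.9]
grip_width: 0.682
grip_force: 66.2
```

```bash
python3 - <<'E'
from h import *
o=get_obs();print(rowpos(o),o['wrist_force'],o['grip_width'],o['grip_force'],o['ee_rot'][:,2])
E
```

```text
[ -4.5  64.6 110.5] [-4.07162004e-03 -2.96276475e-01 -4.86198451e+00] 0.6824736105709063 66.15669683223132 [-0.00285136  0.0012497  -0.99999515]
```

>>> carry_out(commands=[[0, 0.8, 0, 0, 0, 0, 52], [0, 0, 2, 0, 0, 0, 52], [0, 0, 2, 0, 0, 0, 52], [0, 0, 1, 0, 0, 0, 52], [0, 0, 0, 0, 0, 0, 52]])

```text
time_s: 17.98
position: [0.5934, -0.1642, 0.1072]
ee_rot: [[0.095, 0.995, -0.0], [0.995, -0.095, 0.0], [0.0, -0.0, -1.0]]
wrist_force: [-0.5, 0.1, -4.5]
grip_width: 0.682
grip_force: 66.2
```

>>> carry_out(commands=[[0, 0, 1, 0, 0, 0, 52], [0, 0, 0, 0, 0, 0, 52], [0, 0, 0, 0, 0, 0, 52]])

```text
time_s: 18.35
position: [0.5936, -0.1643, 0.107]
ee_rot: [[0.095, 0.995, 0.0], [0.995, -0.095, -0.0], [-0.0, 0.0, -1.0]]
wrist_force: [-1.9, -0.2, 0.2]
grip_width: 0.679
grip_force: 66.6
```

>>> carry_out(commands=[[0, 0, 0, 0, 0, 0, 66], [0, 0, 0, 0, 0, 0, 78], [0, 0, 0, 0, 0, 0, 85], [0, 0, 0, 0, 0, 0, 85], [0, 0, -20, 0, 0, 0, 85], [0, 0, -40, 0, 0, 0, 85], [0, 0, -60, 0, 0, 0, 85], [0, 0, -50, 0, 0, 0, 85], [0, 0, -50, 0, 0, 0, 85], [0, 0, 0, 0, 0, 0, 85]])

```text
time_s: 19.6
position: [0.5955, -0.165, 0.335]
ee_rot: [[0.095, 0.995, 0.012], [0.995, -0.095, -0.005], [-0.004, 0.013, -1.0]]
wrist_force: [0.8, -0.2, -0.3]
grip_width: 0.994
grip_force: 0.0
```

>>> carry_out(commands=[[54, -20, 0, 0, 0, 0, 85], [54, -20, 0, 0, 0, 0, 85], [54, -20, 0, 0, 0, 0, 85], [54, -20, 0, 0, 0, 0, 85], [54, -20, 0, 0, 0, 0, 85], [54, -20, 0, 0, 0, 0, 85], [54, -20, 0, 0, 0, 0, 85], [53, -18, 0, 0, 0, 0, 85], [0, 0, 0, 0, 0, 0, 85], [0, 0, 0, 0, 0, 0, 85]])

```text
time_s: 20.85
position: [0.477, 0.2798, 0.3261]
ee_rot: [[0.095, 0.995, -0.0], [0.995, -0.095, -0.001], [-0.001, -0.0, -1.0]]
wrist_force: [0.6, -0.1, -0.9]
grip_width: 0.994
grip_force: 0.0
```

```bash
python3 - <<'E'
from h import *
o=get_obs();p=get_image("wrist");print(o['time_s'],rowpos(o),o['ee_rot'][:,2])
cv2.imwrite('pics/w3.png',p['image'][:,:,::-1])
xs=np.arange(-.25,-.05,.0005);ys=np.arange(.48,.68,.0005)
im=rect(o,p,.138,xs,ys);h=cv2.cvtColor(im,cv2.COLOR_RGB2HSV).astype(int)
m=((abs(h[...,0]-110)<14)&(h[...,1]>120)&(h[...,2]>60)).astype(np.uint8)
m=cv2.morphologyEx(m,cv2.MORPH_OPEN,np.ones((7,7)));cs,_=cv2.findContours(m,0,1)
c=max(cs,key=cv2.contourArea);e=cv2.fitEllipse(c);print(e[0][0]*.5-250,e[0][1]*.5+480,np.array(e[1])/2)
E
```

```text
20.85 [-161.   494.6  326.1] [-3.88714925e-04 -6.75139764e-04 -9.99999697e-01]
-166.79068756103516 560.8031692504883 [48.72821808 49.12452698]
```

View pics/w3.png

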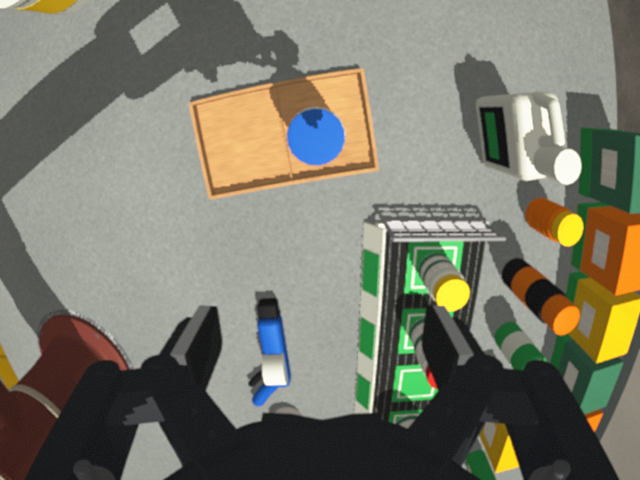

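Blue lid at (316,136) in the tray's +x place: world (0.478, 0.346), lid 49 mm across, as expected.

>>> carry_out(commands=[[33, -3, 0, 0, 0, 0, 85], [33.2, -2.8, 0, 0, 0, 0, 85], [0, 0, 50, 0, 0, 0, 85], [0, 0, 40, 0, 0, 0, 85], [0, 0, 40, 0, 0, 0, 85], [0, 0, 0, 0, 0, 0, 85], [0, 0, 40, 0, 0, 0, 85], [0, 0, 40, 0, 0, 0, 85], [0, 0, 33, 0, 0, 0, 85], [0, 0, 0, 0, 0, 0, 85]])

```text
time_s: 22.15
position: [0.4774, 0.3452, 0.0825]
ee_rot: [[0.097, 0.995, -0.003], [0.995, -0.097, -0.002], [-0.002, -0.003, -1.0]]
wrist_force: [-0.6, 0.1, 0.6]
grip_width: 0.993
grip_force: 0.0
```

>>> carry_out(commands=[[0, 0, 0, 0, 0, 0, 48], [0, 0, 0, 0, 0, 0, 48], [0, 0, 0, 0, 0, 0, 48], [0, 0, 0, 0, 0, 0, 48], [0, 0, 0, 0, 0, 0, 48]])

```text
time_s: 22.78
position: [0.4795, 0.3474, 0.0869]
ee_rot: [[0.095, 0.995, 0.004], [0.995, -0.095, 0.002], [0.003, 0.004, -1.0]]
wrist_force: [-2.9, -0.4, 5.9]
grip_width: 0.637
grip_force: 63.8
```

>>> carry_out(commands=[[0, 0, -10, 0, 0, 0, 48], [0, 0, -30, 0, 0, 0, 48], [0, 0, -50, 0, 0, 0, 48], [0, 0, -50, 0, 0, 0, 48], [0, 0, -50, 0, 0, 0, 48], [0, 0, -10, 0, 0, 0, 48], [0, 0, 0, 0, 0, 0, 48]])

```text
time_s: 23.65
position: [0.4776, 0.3462, 0.2826]
ee_rot: [[0.095, 0.995, -0.0], [0.995, -0.095, -0.0], [-0.0, -0.0, -1.0]]
wrist_force: [-0.1, -0.1, -4.1]
grip_width: 0.636
grip_force: 64.5
```

>>> carry_out(commands=[[-25, 10, 0, 0, 0, 0, 48], [-45, 19, 0, 0, 0, 0, 48], [-50, 20, 0, 0, 0, 0, 48], [-50, 20, 0, 0, 0, 0, 48], [-50, 21, 0, 0, 0, 0, 48], [-50, 21, 0, 0, 0, 0, 48], [-50, 21, 0, 0, 0, 0, 48], [-42, 18, 0, 0, 0, 0, 48], [-30, 12, 0, 0, 0, 0, 48], [0, 0, 0, 0, 0, 0, 48]])

```text
time_s: 24.9
position: [0.6004, -0.0612, 0.2786]
ee_rot: [[0.099, 0.995, -0.007], [0.995, -0.099, 0.001], [0.001, -0.007, -1.0]]
wrist_force: [-0.8, -0.2, -4.0]
grip_width: 0.637
grip_force: 64.5
```

>>> carry_out(commands=[[0, 0, 0, 0, 0, 0, 48], [0, 0, 0, 0, 0, 0, 48]])

```text
time_s: 25.15
position: [0.6011, -0.0582, 0.282]
ee_rot: [[0.094, 0.996, -0.002], [0.996, -0.094, 0.001], [0.0, -0.002, -1.0]]
wrist_force: [0.2, -0.7, -3.4]
grip_width: 0.638
grip_force: 64.5
```

```bash
python3 - <<'E'
from h import *
o=get_obs();p=get_image("wrist");print(rowpos(o),o['wrist_force'],o['ee_rot'][:,2])
for n in('yellow','red'):print(n,lid(o,p,n)[0])
cv2.imwrite('pics/w4.png',p['image'][:,:,::-1])
E
```

```text
[ -5.2 170.1 282. ] [ 0.15423456 -0.70968557 -3.39583346] [-1.94207976e-03  6.64587196e-04 -9.99997893e-01]
yellow [np.float64(-3.5), np.float64(362.0), 30.3, np.float64(-3.5), np.float64(359.2), 11.7, 33.0]
red [np.float64(-3.9), np.float64(274.1), 46.4, np.float64(-4.0), np.float64(273.8), 44.9, 45.2]
```

View pics/w4.png

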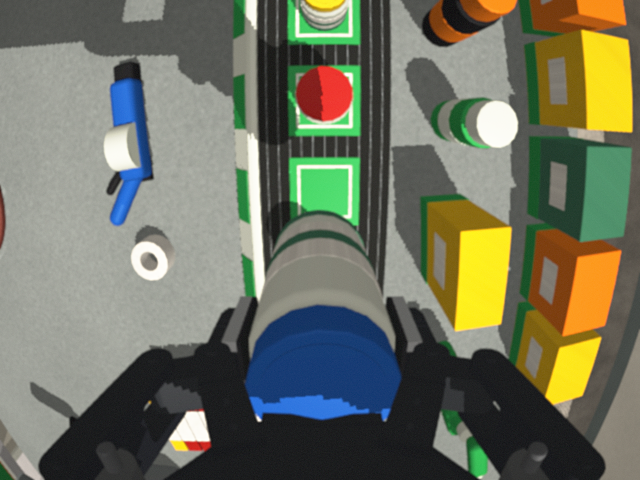

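>>> carry_out(commands=[[-0.8, 1.5, 30, 0, 0, 0, 48], [0, 0, 45, 0, 0, 0, 48], [0, 0, 45, 0, 0, 0, 48], [0, 0, 35, 0, 0, 0, 48], [0, 0, 20, 0, 0, 0, 48], [0, 0, 12, 0, 0, 0, 48], [0, 0, 0, 0, 0, 0, 48], [0, 0, 0, 0, 0, 0, 48], [0, 0, 3, 0, 0, 0, 48], [0, 0, 0, 0, 0, 0, 48]])

```text
time_s: 26.45
position: [0.6033, -0.0604, 0.0937]
ee_rot: [[0.095, 0.995, 0.001], [0.995, -0.095, -0.0], [-0.0, 0.001, -1.0]]
wrist_force: [-0.5, -0.3, -4.4]
grip_width: 0.634
grip_force: 64.5
```

```bash
python3 - <<'E'
from h import *
o=get_obs();print(rowpos(o),o['wrist_force'],o['ee_rot'][:,2])
E
```

```text
[ -2.8 168.2  93.7] [-0.45826294 -0.25775995 -4.35861188] [ 5.52791474e-04 -1.37798471e-04 -9.99999838e-01]
```

>>> carry_out(commands=[[0.8, 0, 3, 0, 0, 0, 48], [0, 0, 2, 0, 0, 0, 48], [0, 0, 2, 0, 0, 0, 48], [0, 0, 0, 0, 0, 0, 48], [0, 0, 0, 0, 0, 0, 48]])

```text
time_s: 27.08
position: [0.6032, -0.0595, 0.087]
ee_rot: [[0.095, 0.995, -0.0], [0.995, -0.095, -0.0], [-0.0, -0.0, -1.0]]
wrist_force: [-4.3, 0.9, 4.8]
grip_width: 0.638
grip_force: 65.3
```

Contact. Release, rise, and step back for a last look.

>>> carry_out(commands=[[0, 0, 0, 0, 0, 0, 62], [0, 0, 0, 0, 0, 0, 75], [0, 0, 0, 0, 0, 0, 85], [0, 0, 0, 0, 0, 0, 85], [0, 0, -20, 0, 0, 0, 85], [0, 0, -40, 0, 0, 0, 85], [0, 0, -60, 0, 0, 0, 85], [0, 0, -60, 0, 0, 0, 85], [0, 0, -60, 0, 0, 0, 85], [0, 0, -60, 0, 0, 0, 85]])

```text
time_s: 28.32
position: [0.6028, -0.0594, 0.3903]
ee_rot: [[0.095, 0.995, 0.003], [0.995, -0.095, -0.001], [-0.0, 0.003, -1.0]]
wrist_force: [1.5, -0.3, -0.0]
grip_width: 0.997
grip_force: 0.0
```

>>> carry_out(commands=[[-30, 0, 0, 0, 0, 0, 85], [-40, 0, 0, 0, 0, 0, 85], [-30, 0, 0, 0, 0, 0, 85], [0, 0, 0, 0, 0, 0, 85], [0, 0, 0, 0, 0, 0, 85], [0, 0, 0, 0, 0, 0, 85]])

```text
time_s: 29.08
position: [0.5938, -0.158, 0.3869]
ee_rot: [[0.094, 0.996, 0.001], [0.996, -0.094, 0.0], [0.0, 0.001, -1.0]]
wrist_force: [-0.5, -0.3, -0.8]
grip_width: 0.997
grip_force: 0.0
```

```bash
python3 - <<'E'
from h import *
o=get_obs();p=get_image("wrist");print(o['time_s'],rowpos(o))
for n in('yellow','red','blue'):print(n,lid(o,p,n)[:3])
im=rect(o,p,.163,np.arange(-.1,.1,.0005),np.arange(-.02,.18,.0005))
c=cv2.HoughCircles(cv2.GaussianBlur(cv2.cvtColor(im,7),(7,7),0),cv2.HOUGH_GRADIENT,1,60,param1=60,param2=15,minRadius=49,maxRadius=59)
if c is not None:print('black',np.c_[c[0][:3,:2]*.5+[-100,-20],c[0][:3,2]/2])
print('mark1',mark(o,p,.379))
cv2.imwrite('pics/w5.png',p['image'][:,:,::-1])
E
```

```text
29.075 [ -2.9  70.  386.9]
yellow []
red [[np.float64(-3.8), np.float64(272.8), 49.6, np.float64(-4.0), np.float64(271.0), 44.2, 47.5], [np.float64(-2.3), np.float64(17.8), 130.6, np.float64(-2.5), np.float64(26.7), 24.4, 170.5]]
blue [[np.float64(-5.6), np.float64(167.7), 50.5, np.float64(-5.5), np.float64(167.6), 49.2, 49.6]]
black [[ -2.75        67.25        26.29999924]
 [ -6.75       167.25        24.67499924]]Traceback (most recent call last):
  File "<stdin>", line 7, in <module>
  File "h.py", line 59, in mark
    yy,xx=np.where(g[25:-25]>0);X0,X1=np.percentile(xx,[.3,99.7]);yy,xx=np.where(g>0)
                                      ~~~~~~~~~~~~~^^^^^^^^^^^^^^
    return _quantile_unchecked(
        a, q, axis, out, overwrite_input, method, keepdims, weights)
    return _ureduce(a,
                    func=_quantile_ureduce_func,
    ...<5 lines>...
                    overwrite_input=overwrite_input,
                    method=method)
    r = func(a, **kwargs)
    result = _quantile(arr,
                       quantiles=q,
    ...<2 lines>...
                       out=out,
                       weights=wgt)
    previous = arr[previous_indexes]
               ~~~^^^^^^^^^^^^^^^^^^
IndexError: index 0 is out of bounds for axis 0 with size 0
```

```bash
python3 -c "
from h import *
p=get_image('side');cv2.imwrite('pics/s9.png',cv2.resize(p['image'][130:380,200:460,::-1],None,fx=2,fy=2))"
```

```text
(no output)
```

View pics/s9.png

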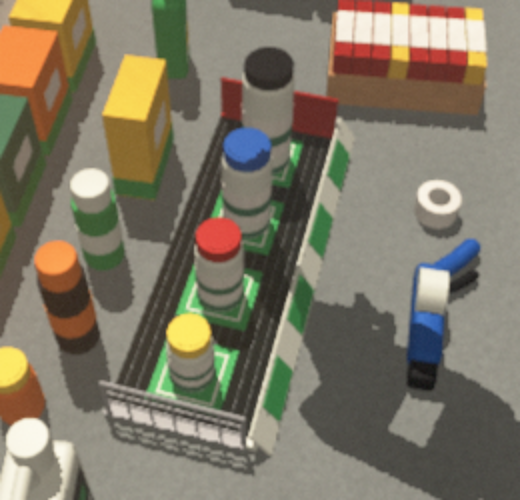

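All four stand upright on their squares: black (268,110) by the red panel, blue (247,180), red (220,265), yellow (190,355) by the fence. Handing in.

```bash
python3 -c "
from plant import *
print(job_done())"
```

```text
the job is handed in; nothing more can be done
None
```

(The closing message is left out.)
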